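# Put the four hand tools back into their foam cut-outs

## Task

The job is finished: put the two spanners, the adjustable wrench and the side cutters back into the foam-lined tool drawer, each lying flat and fully down in the cut-out that has its shape and size. Do not knock over the oil can.

Things in the scene. Friction and masses are not known exactly. Their poses are not given: they have to be found in the camera images.
- spanner_17: Large bare-steel combination spanner lying flat, 37 x 233 x 8 mm; plain straight shank about 14 mm wide through the middle. Open jaw at -y, ring at +y. Origin: middle of its length and width, at its underside; y along its length, z up while it lies as it should.
- spanner_13: Small bare-steel combination spanner lying flat, 29 x 191 x 7 mm, the shorter of the two; plain straight shank up to 16 mm wide through the middle. Open jaw at -y, ring at +y. Origin: middle of its length and width, at its underside; y along its length, z up while it lies as it should.
- adj_wrench: Adjustable wrench lying flat, 45 x 198 x 13 mm, with a broad head with jaws at -y and a handle about 27 mm wide. Origin: middle of its length and width, at its underside; y along its length, z up while it lies as it should.
- pliers_red: Side cutters with red grips lying flat, 68 x 133 x 14 mm; jaws at -y, the two grips spread to 68 mm at +y; the head round the pivot, at y = -38 mm, is up to 35 mm wide and is the place to take hold. Origin: middle of its length and width, at its underside; y along its length, z up while it lies as it should.
- insert_spanner_17: Fixed foam insert for the large spanner, 90x266x20 mm, charcoal, one of 4 side by side in a grey drawer (walls 24, front 34 mm high). Cut-out longest: the tool's outline + 7 mm, 12 deep, blue floor; across it at y = 0 a finger recess 66 wide, 48 long, as deep. Origin: centre of its underside, 2 mm over the bench. The tool fits with its origin 8 mm above this one and its axes along these.
- insert_spanner_13: Fixed foam insert for the small spanner, 90x266x20 mm, charcoal, one of 4 side by side in a grey drawer (walls 24, front 34 mm high). Cut-out shorter, otherwise alike: the tool's outline + 7 mm, 12 deep, blue floor; across it at y = 0 a finger recess 66 wide, 48 long, as deep. Origin: centre of its underside, 2 mm over the bench. The tool fits with its origin 8 mm above this one and its axes along these.
- insert_adj_wrench: Fixed foam insert for the adjustable wrench, 90x266x20 mm, charcoal, one of 4 side by side in a grey drawer (walls 24, front 34 mm high). Cut-out wide at one end, then a broad straight handle: the tool's outline + 7 mm, 12 deep, blue floor; across it at y = -12 mm a finger recess 78 wide, 48 long, as deep. Origin: centre of its underside, 2 mm over the bench. The tool fits with its origin 8 mm above this one and its axes along these.
- insert_pliers_red: Fixed foam insert for the side cutters, 90x266x20 mm, charcoal, one of 4 side by side in a grey drawer (walls 24, front 34 mm high). Cut-out shortest and widest, with a tongue of foam (25 wide) between the grips: the tool's outline + 7 mm, 12 deep, blue floor; across it at y = -38 mm a finger recess 85 wide, 48 long, as deep. Origin: centre of its underside, 2 mm over the bench. The tool fits with its origin 8 mm above this one and its axes along these.
- oil_can: Green oil can with a long thin spout, 71 x 86 x 187 mm, standing loose behind the drawer, to its left; a bystander. Origin: centre of the underside, z up.

How it is judged:
By the outcome, as a careful person would: the job done as asked, in the order asked, and still so for the second after the job is handed in, with the robot touching nothing.
It also fails if it takes over 112 s, if anything falls off the work surface, if the arm or the gripper's body presses on something with over 40 N, if the wrist force passes 120 N, or if a joint passes its speed limit or range.

## Robot

A 7-joint arm with a two-finger parallel gripper is mounted at the origin on a cart in front of the work surface, level with it; the furniture and walls round the work are solid. World frame = base frame: x ahead of the robot, y to its left, z up, the work surface at z = 0. Lengths are in m, angles in rad, forces in N, time in s.
With the tool pointing down it reaches from about 0.425 to 0.875 m from the base axis. Payload 4.7 kg.
Tool frame: the origin (TCP) lies between the finger pads; the fingertips stand 14 mm ahead of it and the grasp point (between the pads) lies 5 mm behind it; z points along the fingers, y is the line along which they close (so a half turn about z gives the same grasp; the last joint's range is limited). The gripper opens to 87 mm and grips with 3 to 60 N. Pads are 19 mm wide; open, the fingers measure 117 mm over their backs; the gripper's body (75 mm by 190 mm) begins 51 mm behind the grasp point.
Start: joints at [1.211, 0.321, -0.07, 1.45, 0.023, 1.371, -0.057], TCP at [0.237, -0.605, 0.237] pointing down, gripper open.
Joint ranges: [-2.86, 2.86], [-0.3, 2.09], [-1.38, 1.24], [0.06, 2.45], [-1.56, 4.7], [0.09, 2.05], [-2.69, 2.69]. Speed limits (rad/s): [2.57, 2.57, 3.14, 3.14, 3.14, 3.14, 3.14].

## Interface

Orientations are given as a rotation vector (axis times angle).
In Python, from bench import get_state, get_image, camera_params, close_job gives the robot as it stands. The module is installed in compiled form; this text tells all that it offers.
- The arm moves only by the tool arm_command, never from a script. Its argument "motion" is a list of rows, each a list of 5 numbers: the finger opening in mm, from 0 to 87, then the shift along the tool's x, y, z in mm, then the turn about the tool's z in degrees. In form: [[gripper, x, y, z, spin], ...]. A call has 1 to 5 rows; each row is the pose to reach, as a shift and turn from the pose commanded when the call began, along the tool's axes at that moment; what a row does not reach only later rows make up. A row lasts 1/12 s, in which the tool goes at most 41.7 mm and 7.16 degrees, less where a joint would pass 70% of its speed; a pose out of reach is approached as far as the arm can. A call with a gripper value outside its range is refused whole. The fingers move at their own pace and stop on an object; "newtons" is the grip in N (left out, the last holds). Time passes only in rows, so rows that repeat a pose let the fingers close. It gives the time, the measured TCP pose, the force, the opening and the grip force at its end, in the units of the state.
- get_state(): the state, without advancing time (a new reading comes with each control period).
- get_image(name): name is "scene" or "top" or "wrist"; returns (picture, depth): 480x640x3 uint8, red, green, blue; 480x640 float32, m along the optical axis (not along the pixel's ray), 0 where there is no reading.
- camera_params(name): a dict with "intrinsics" (3x3 intrinsics, pixels), "extrinsics" (4x4, takes a point from camera to world coordinates). Camera axes: x right, y down, z forward; pixel columns grow to the right and rows downward; lengths in m; the calibration is good to about 2 mm. The wrist camera is an equidistant fisheye: a pixel r from the principal point sees the ray r / f radians off the axis. A picture is of the moment at which its call begins: read the wrist's pose just before it. camera_params takes no time and is no camera call; for the wrist camera it gives the pose at the moment of the call.
- close_job(): hands the job in; it is judged then, once.
The state is a dict: "time": time; "joint_positions": joint angles; "qd": joint speeds; "joint_torque": joint torques, N m; "position": TCP position; "tool_rot": TCP orientation; "ft_force": force on the tool from outside, world axes, zero at the start; "torque": the same for the moment, N m; "grip_width": opening from 0.0 (shut) to 1.0 (fully open); "grip_force": force on a finger pad.
Only numpy, scipy, OpenCV 4.12 (cv2) and the standard library are available. Lean on these libraries where they do the work, as an engineer would, in place of code of your own. Each camera call takes 0.05 s, during which the arm holds its last target. There are 200 camera calls.

## Working session

There is one attempt and no reset: what is moved stays moved. The work goes in short steps, Python scripts to look and compute and a tool call to move; the robot and the scene stay as the last step left them, time stands still between calls to the robot, and variables do not carry over. Pictures are saved under pics/ and viewed, at most 14 in all, crops included, and the job is handed in when it is done.

Besides the shell and the picture viewer there is one more tool, called after "Emit:" as name([rows], argument=value, ...), one row to a line, values as JSON. arm_command: Moves the arm, as the interface text tells. Its arguments: {"type":"object","properties":{"motion":{"type":"array"},"newtons":{"type":"number"}},"required":["motion"]}

```bash
mkdir -p pics; cat > h.py <<'E'
import numpy as np, cv2
from bench import *
from scipy.spatial.transform import Rotation as R
def cloud(name):
    im,d=get_image(name); p=camera_params(name); K=np.array(p["intrinsics"]);T=np.array(p["extrinsics"])
    v,u=np.mgrid[0:480,0:640]
    P=np.stack([(u-K[0,2])/K[0,0]*d,(v-K[1,2])/K[1,1]*d,d],-1)
    return im,d,P@T[:3,:3].T+T[:3,3]
def save(n,im): cv2.imwrite('pics/'+n,cv2.cvtColor(im,cv2.COLOR_RGB2BGR))
E
python3 - <<'E'
from h import *
im,d,P=cloud("top"); save("top.png",im); np.savez("top.npz",im=im,d=d,P=P)
im2,d2=get_image("scene"); save("scene.png",im2)
s=get_state();print(s["time"],s["position"],s["tool_rot"],s["grip_width"])
for v in (100,240,380):
  for u in (100,320,540): print(v,u,P[v,u].round(3))
print(camera_params("wrist"))
E
```

```text
0.1 [ 0.23713286 -0.60471095  0.23561775] [-3.08530924e+00 -5.83433296e-01  6.06810630e-04] 0.9952400018468123
100 100 [ 1.263  0.907 -0.825]
100 320 [0.929 0.001 0.001]
100 540 [ 0.769 -0.366  0.402]
240 100 [ 0.689  0.891 -0.824]
240 320 [0.584 0.007 0.02 ]
240 540 [ 0.576 -0.511 -0.001]
380 100 [ 0.147  0.876 -0.826]
380 320 [ 0.261  0.013 -0.002]
380 540 [ 0.254 -0.49   0.002]
{'intrinsics': array([[371.64829954,   0.        , 317.86149565],
       [  0.        , 371.64829954, 238.9795123 ],
       [  0.        ,   0.        ,   1.        ]]), 'extrinsics': array([[ 3.64812960e-01, -8.86062509e-01, -2.86015269e-01,
         3.15195227e-01],
       [-9.31080751e-01, -3.47297460e-01, -1.11683077e-01,
        -5.74245899e-01],
       [-3.74189061e-04,  3.07046745e-01, -9.51694361e-01,
         3.83705063e-01],
       [ 0.00000000e+00,  0.00000000e+00,  0.00000000e+00,
         1.00000000e+00]])}
```

View pics/top.png

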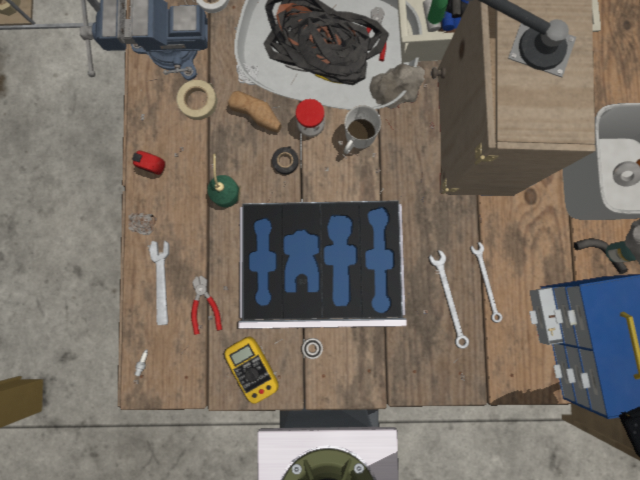

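View pics/scene.png

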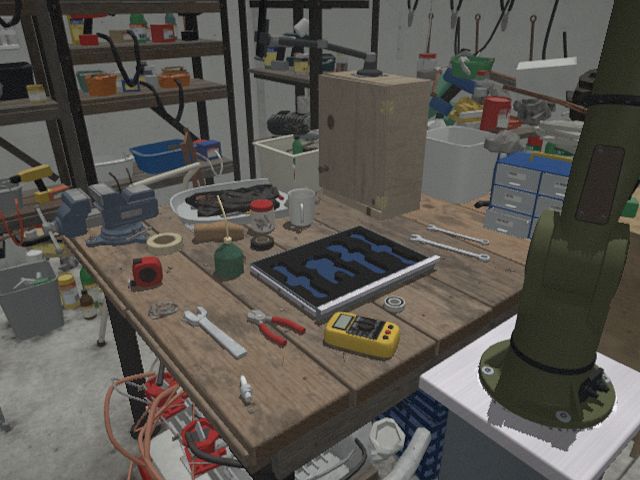

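Top view: slots at px (263,262) small spanner, (301,262) cutters, (341,262) wrench, (380,262) large spanner. Loose tools: wrench (160,283), cutters (206,305), spanner_17 (449,299), spanner_13 (487,282). Every head or jaw appears to point away from the robot.

```bash
cat >> h.py <<'E'
def rect(P2):
    # P2 Nx2 (m) -> centre, length-axis yaw of +y tool axis (pointing toward -x side, ie the robot), L, W
    (c,sz,a)=cv2.minAreaRect((P2*1000).astype(np.float32)); b=cv2.boxPoints((c,sz,a))
    e=[b[1]-b[0],b[2]-b[1]]; e=max(e,key=np.linalg.norm)
    if e[0]>0:e=-e
    return np.array(c),np.degrees(np.arctan2(e[1],e[0])),max(sz),min(sz)
def atz(T,K,uv,z):
    uv=np.asarray(uv,float); r=np.c_[(uv[:,0]-K[0,2])/K[0,0],(uv[:,1]-K[1,2])/K[1,1],np.ones(len(uv))]@T[:3,:3].T
    return T[:3,3]+r*((z-T[2,3])/r[:,2])[:,None]
E
python3 - <<'E'
from h import *
D=np.load("top.npz");im,P=D["im"],D["P"];p=camera_params("top");K=p["intrinsics"];T=p["extrinsics"]
h=cv2.cvtColor(im,cv2.COLOR_RGB2HSV).astype(int)
blue=(abs(h[...,0]-108)<14)&(h[...,1]>90)&(h[...,2]>50)
def comps(m,box,z,name,mn=150):
    u0,v0,u1,v1=box; mm=np.zeros(m.shape,np.uint8); mm[v0:v1,u0:u1]=m[v0:v1,u0:u1]
    mm=cv2.morphologyEx(mm,cv2.MORPH_CLOSE,np.ones((3,3)))
    n,l,s,_=cv2.connectedComponentsWithStats(mm)
    for i in range(1,n):
        if s[i,4]<mn: continue
        v,u=np.where(l==i); print(name,s[i],*[np.round(x,1) for x in rect(atz(T,K,np.c_[u,v],z)[:,:2])], "medz",np.median(P[v,u,2]).round(4))
comps(blue,(235,195,410,330),.010,"slot")
low=(h[...,1]<60)&(h[...,2]>110)
comps(low,(135,235,180,335),.011,"adj")
comps(low,(425,240,475,355),.007,"s17")
comps(low,(470,235,510,330),.006,"s13")
red=((h[...,0]<8)|(h[...,0]>172))&(h[...,1]>130)
comps(red|low,(188,270,228,340),.012,"pl",60)
s=get_state();print(s["position"],R.from_rotvec(s["tool_rot"]).as_matrix().round(3))
big=cv2.resize(im[190:345,130:510],None,fx=2,fy=2,interpolation=cv2.INTER_CUBIC);save("crop.png",big)
E
```

```text
slot [ 365  207   29  106 1755] [ 537.4 -130.1] 178.5 246.1 65.5 medz 0.009
slot [ 324  215   33   91 1952] [537.6 -38.8] 178.8 211.2 75.1 medz 0.0091
slot [ 249  218   28   88 1482] [537.4 143.2] 179.8 204.6 63.6 medz 0.009
slot [ 283  229   37   64 1865] [537.7  52.5] 179.4 147.8 84.9 medz 0.0089
adj [ 147  240   23   86 1050] [492.8 389.2] -179.2 199.4 52.3 medz 0.0087
s17 [429 240  41 109 902] [ 452.1 -283.3] -168.6 256.1 52.8 medz 0.0051
s13 [470 242  33  81 497] [ 479.6 -380.8] -166.0 189.6 30.0 medz 0.0049
pl [191 275  31  60 707] [441.5 282.7] -170.2 132.4 67.2 medz 0.0097
[ 0.23713286 -0.60471095  0.23561775] [[ 0.931  0.365 -0.001]
 [ 0.365 -0.931  0.002]
 [-0.    -0.002 -1.   ]]
```

View pics/crop.png

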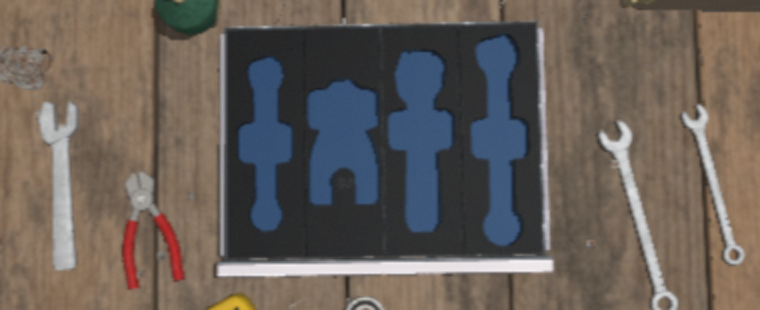

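The slots are confirmed with heads pointing away from the robot. Next I'll write a move helper and check how high the things near the spanners stand.

```bash
cat >> h.py <<'E'
def plan(x,y,z,yaw):
    s=get_state(); p=s["position"]*1000; Rm=R.from_rotvec(s["tool_rot"]).as_matrix()
    d=Rm.T@(np.array([x,y,z])-p); cy=np.degrees(np.arctan2(Rm[1,0],Rm[0,0]))
    print("t",round(s["time"],2),"pos",p.round(1),"yaw",cy.round(2),"-> d",d.round(1),"spin",round(cy-yaw,2),"F",np.round(s["ft_force"],1))
def wrist():
    p=camera_params("wrist"); im,d=get_image("wrist"); return im,d,np.array(p["intrinsics"]),np.array(p["extrinsics"])
def fish(T,K,uv,z):
    uv=np.asarray(uv,float); a=(uv-[K[0,2],K[1,2]])/K[0,0]; r=np.hypot(a[:,0],a[:,1])+1e-9
    ray=np.c_[a*(np.sin(r)/r)[:,None],np.cos(r)]@T[:3,:3].T
    return T[:3,3]+ray*((z-T[2,3])/ray[:,2])[:,None]
def proj(T,K,P):
    c=(np.asarray(P)-T[:3,3])@T[:3,:3]; h=np.hypot(c[:,0],c[:,1])+1e-9; th=np.arctan2(h,c[:,2])
    return c[:,:2]/h[:,None]*th[:,None]*K[0,0]+[K[0,2],K[1,2]]
def ortho(name,x0,x1,y0,y1,z,mm=1.0):
    # top-down rectified wrist view at height z (mm); row 0 = x1 (far), col 0 = y1 (left)
    im,d,K,T=wrist(); xs=np.arange(x1,x0,-mm); ys=np.arange(y1,y0,-mm); X,Y=np.meshgrid(xs,ys,indexing="ij")
    uv=proj(T,K,np.c_[X.ravel(),Y.ravel(),np.full(X.size,z)]/1000).reshape(*X.shape,2).astype(np.float32)
    o=cv2.remap(im,uv[...,0],uv[...,1],cv2.INTER_LINEAR); save(name,o); return o
E
python3 - <<'E'
from h import *
P=np.load("top.npz")["P"]
g=P.reshape(-1,3)
for x0,x1,y0,y1 in [(.2,.6,-.75,-.46),(.2,.6,-.5,-.42),(.6,.75,-.5,-.2),(.2,.6,.1,.5),(.6,.8,.1,.35)]:
    q=g[(g[:,0]>x0)&(g[:,0]<x1)&(g[:,1]>y0)&(g[:,1]<y1)&(g[:,2]>.04)]
    print((x0,x1,y0,y1),len(q),q.min(0).round(3) if len(q) else'',q.max(0).round(3) if len(q) else '')
plan(470,-330,200,13)
E
```

```text
(0.2, 0.6, -0.75, -0.46) 12129 [ 0.2   -0.686  0.04 ] [ 0.594 -0.474  0.337]
(0.2, 0.6, -0.5, -0.42) 268 [ 0.339 -0.499  0.04 ] [ 0.461 -0.474  0.152]
(0.6, 0.75, -0.5, -0.2) 9400 [ 0.681 -0.455  0.04 ] [ 0.75  -0.276  0.405]
(0.2, 0.6, 0.1, 0.5) 123 [0.243 0.14  0.04 ] [0.329 0.193 0.053]
(0.6, 0.8, 0.1, 0.35) 774 [0.667 0.196 0.041] [0.75  0.263 0.185]
t 0.1 pos [ 237.1 -604.7  235.6] yaw 21.42 -> d [ 317.1 -170.7   35.9] spin 8.42 F [-0.5 -0.6  0.1]
```

Emit:
arm_command([
  [87,40,-21,0,5],
  [87,79,-43,9,8.4],
  [87,119,-64,18,8.4],
  [87,159,-85,27,8.4],
  [87,196,-107,36,8.4],
])

```text
time: 0.52
position: [0.3543, -0.4692, 0.2126]
tool_rot: [3.092, 0.312, -0.021]
ft_force: [-16.9, -19.5, 37.1]
grip_width: 1.003
grip_force: 16.7
```

Emit:
arm_command([
  [87,38,-15,0,0],
  [87,76,-30,0,0],
  [87,106,-44,0,0],
  [87,106,-44,0,0],
])

```text
time: 0.85
position: [0.4698, -0.3735, 0.2042]
tool_rot: [-3.115, -0.374, -0.007]
ft_force: [0.0, 1.1, -0.4]
grip_width: 0.999
grip_force: 0.0
```

```bash
python3 - <<'E'
from h import *
P=np.load("top.npz")["P"].reshape(-1,3)
q=P[(P[:,0]>.3)&(P[:,0]<.62)&(P[:,1]>-.53)&(P[:,1]<-.44)&(P[:,2]>.05)]
for x in np.arange(.34,.62,.02):
    a=q[(q[:,0]>=x)&(q[:,0]<x+.02)]
    if len(a): print(x.round(2),a[:,1].max().round(3),a[:,2].max().round(3))
plan(450,-285,120,11)
im,d,K,T=wrist();save("w1.png",im);o=ortho("o1.png",320,640,-520,-180,5);
E
```

```text
0.34 -0.489 0.205
0.36 -0.486 0.204
0.38 -0.483 0.203
0.4 -0.48 0.203
0.42 -0.477 0.204
0.44 -0.474 0.204
0.46 -0.488 0.204
t 0.85 pos [ 469.8 -373.5  204.2] yaw 13.7 -> d [  1.3 -90.4  84.5] spin 2.7 F [ 0.   1.1 -0.4]
```

View pics/o1.png

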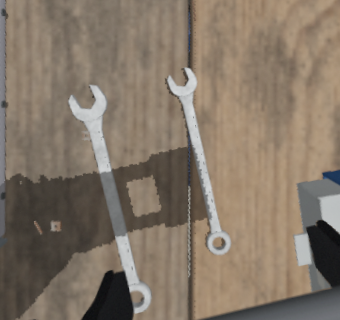

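View pics/w1.png

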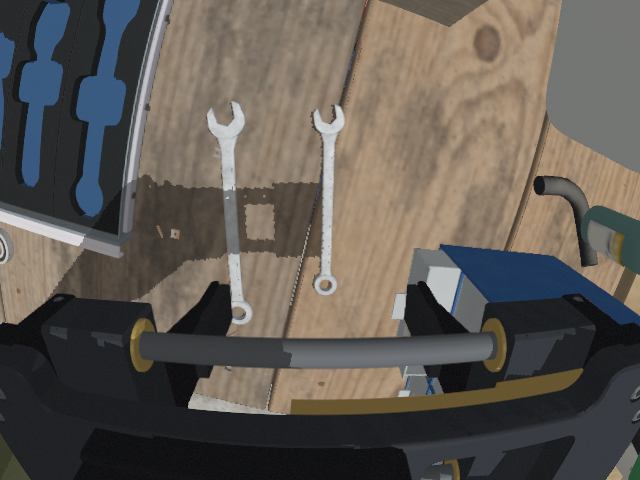

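The wrist view shows both spanners. In the rectified picture spanner_17 has its middle at px (111,197), with the shank turned about 13.4°. spanner_13 has its middle at (201,161), turned about 11.5°. The 37 N reading came from a brush against the blue organiser, so I'll keep clear of it. I'll go for spanner_17 first.

Emit:
arm_command([
  [50,-2,-30,10,0],
  [50,-4,-60,35,0.3],
  [50,-6.5,-86.5,60,0.3],
  [50,-6.5,-86.5,95,0.3],
  [50,-6.5,-86.5,130,0.3],
])

```text
time: 1.37
position: [0.4358, -0.299, 0.0739]
tool_rot: [3.12, 0.347, 0.001]
ft_force: [1.4, -0.9, -0.6]
grip_width: 0.708
grip_force: 0.0
```

```bash
python3 - <<'E'
from h import *
plan(443,-291,17,13.4)
o=ortho("o2.png",320,640,-460,-200,5)
g=o.astype(int).min(2)
for r in (110,150,240,250,260): print(r,np.where(g[r]>140)[0][[0,-1]] if (g[r]>140).any() else '')
E
```

```text
t 1.37 pos [ 435.8 -299.    73.9] yaw 12.69 -> d [ 8.8 -6.4 56.9] spin -0.71 F [ 1.4 -0.9 -0.6]
110 [ 52 174]
150 [ 74 182]
240 
250 [ 99 110]
260 [101 112]
```

View pics/o2.png

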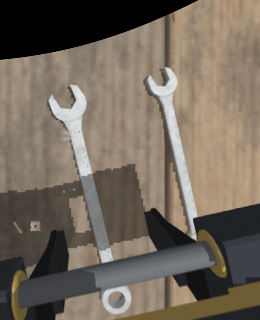

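Emit:
arm_command([
  [45,-2,0.5,0,0],
  [45,-2,0.5,20,-0.3],
  [45,-2,0.5,42,-0.3],
  [45,-2,0.5,56,-0.3],
  [45,-2,0.5,56,-0.3],
])

```text
time: 1.83
position: [0.4336, -0.3005, 0.0177]
tool_rot: [-3.121, -0.353, 0.004]
ft_force: [-0.1, -0.4, -1.2]
grip_width: 0.522
grip_force: 0.0
```

```bash
python3 -c "
from h import *
plan(441,-292,17,13.7)"
```

```text
t 1.83 pos [ 433.6 -300.5   17.7] yaw 12.89 -> d [ 9.1 -6.7  0.7] spin -0.81 F [-0.1 -0.4 -1.2]
```

Emit:
arm_command([
  [45,5,-4,0,-0.8],
  [45,9,-6.5,0.5,-0.8],
  [10,9,-6.5,0.5,-0.8],
  [10,9,-6.5,0.5,-0.8],
  [10,9,-6.5,0.5,-0.8],
], newtons=30)

```text
time: 2.25
position: [0.4431, -0.2915, 0.0188]
tool_rot: [3.117, 0.378, 0.002]
ft_force: [-0.1, 0.6, -0.1]
grip_width: 0.37
grip_force: 0.0
```

Emit:
arm_command([
  [10,0,0,0,0],
  [10,0,0,0,0],
  [10,0,0,0,0],
  [10,0,0,-15,0],
  [10,0,0,-40,0],
])

```text
time: 2.67
position: [0.4401, -0.2899, 0.0556]
tool_rot: [-3.115, -0.377, 0.007]
ft_force: [0.2, 0.1, 0.3]
grip_width: 0.128
grip_force: 0.0
```

Emit:
arm_command([
  [10,0,0,-25,2],
  [10,0,0,-25,7],
  [10,0,0,-25,13.7],
  [10,0,0,-25,13.7],
])

```text
time: 3.0
position: [0.4425, -0.2915, 0.0834]
tool_rot: [3.141, -0.002, 0.001]
ft_force: [-0.4, 0.1, 0.1]
grip_width: 0.111
grip_force: 0.0
```

```bash
python3 -c "
from h import *
plan(537.5,-130,85,0); print(get_state()['grip_width']*87,get_state()['grip_force'])"
```

```text
t 3.0 pos [ 442.5 -291.5   83.4] yaw -0.07 -> d [  94.8 -161.6   -1.7] spin -0.07 F [-0.4  0.1  0.1]
9.663434454095903 0.0
```

The fingers had not finished closing when I lifted, so they came up empty. I'll look again and redo it.

Emit:
arm_command([
  [36,0,0,0,-7],
  [36,0,0,0,-13.7],
  [36,0,0,0,-13.7],
  [36,0,0,0,-13.7],
  [36,0,0,0,-13.7],
])

```text
time: 3.42
position: [0.4422, -0.2912, 0.0825]
tool_rot: [-3.119, -0.375, 0.001]
ft_force: [-1.0, 0.5, 0.1]
grip_width: 0.38
grip_force: 0.0
```

```bash
python3 - <<'E'
from h import *
plan(441,-292,17,13.7)
o=ortho("o3.png",320,640,-460,-200,5)
E
```

```text
t 3.42 pos [ 442.2 -291.2   82.5] yaw 13.72 -> d [-1.3  0.6 65.6] spin 0.02 F [-1.   0.5  0.1]
```

View pics/o3.png

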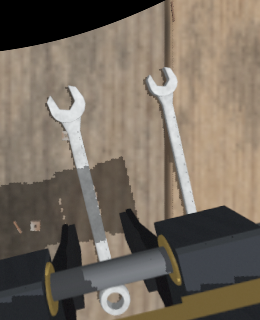

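The spanner barely moved: its shank crosses row 199 at column 89, turned about 14.4°.

Emit:
arm_command([
  [36,-1,-2,30,-0.6],
  [36,-1,-2,55,-0.6],
  [36,-1,-2,66,-0.6],
  [36,-1,-2,66,-0.6],
  [5,-1,-2,66,-0.6],
], newtons=35)

```text
time: 3.88
position: [0.441, -0.2894, 0.0167]
tool_rot: [-3.116, -0.393, 0.001]
ft_force: [0.4, -0.2, 0.7]
grip_width: 0.384
grip_force: 0.0
```

Emit:
arm_command([
  [5,0,0,0,0],
  [5,0,0,0,0],
  [5,0,0,0,0],
  [5,0,0,0,0],
  [5,0,0,0,0],
])

```text
time: 4.3
position: [0.4412, -0.2897, 0.0171]
tool_rot: [3.116, 0.394, 0.001]
ft_force: [0.5, -0.5, 0.6]
grip_width: 0.141
grip_force: 35.0
```

Emit:
arm_command([
  [5,0,0,0,0],
  [5,0,0,0,0],
  [5,0,0,0,0],
])

```text
time: 4.55
position: [0.4412, -0.2897, 0.0171]
tool_rot: [3.116, 0.394, 0.001]
ft_force: [-0.4, -2.0, 1.7]
grip_width: 0.143
grip_force: 35.0
```

Emit:
arm_command([
  [5,0,0,-20,0],
  [5,0,0,-50,0],
  [5,27,-26,-70,4],
  [5,53,-52,-70,8],
  [5,80,-79,-70,12],
])

```text
time: 4.97
position: [0.4999, -0.193, 0.0884]
tool_rot: [3.14, 0.057, 0.004]
ft_force: [0.1, -0.5, -1.7]
grip_width: 0.137
grip_force: 35.0
```

```bash
python3 - <<'E'
from h import *
plan(537.5,-130,85,0)
E
```

```text
t 4.97 pos [ 499.9 -193.    88.4] yaw 2.06 -> d [ 39.9 -61.6   3.4] spin 2.06 F [ 0.1 -0.5 -1.7]
```

Emit:
arm_command([
  [5,20,-31,0,2.2],
  [5,40,-62,0,2.2],
  [5,40,-62,0,2.2],
  [5,40,-62,0,2.2],
])

```text
time: 5.3
position: [0.5367, -0.126, 0.0864]
tool_rot: [-3.14, -0.016, 0.001]
ft_force: [-1.8, -0.2, -1.1]
grip_width: 0.14
grip_force: 35.0
```

```bash
python3 - <<'E'
from h import *
plan(537.5,-130,32,0)
print(get_state()["grip_width"])
im,d,K,T=wrist(); np.savez("w4.npz",im=im,K=K,T=T)
def orth(z): 
    xs=np.arange(710,440,-.5); ys=np.arange(-70,-220,-.5); X,Y=np.meshgrid(xs,ys,indexing="ij")
    uv=proj(T,K,np.c_[X.ravel(),Y.ravel(),np.full(X.size,z)]/1000).reshape(*X.shape,2).astype(np.float32)
    return cv2.remap(im,uv[...,0],uv[...,1],cv2.INTER_LINEAR)
# left: at slot top plane z=22, right: at tool underside plane
save("o4.png",np.hstack([orth(22),orth(85)]))
E
```

```text
t 5.3 pos [ 536.7 -126.    86.4] yaw 0.57 -> d [ 0.8  4.1 54.4] spin 0.57 F [-1.8 -0.2 -1.1]
0.13956879250379425
```

View pics/o4.png

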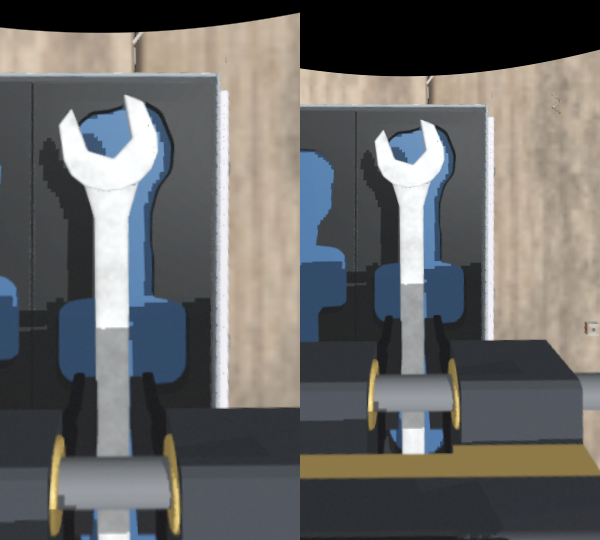

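The jaw tip is about 2 mm short and the shank sits 5.5 mm left of the slot's centre line (column 112 against 123). I'll correct that and lower.

Emit:
arm_command([
  [5,4,5.5,0,0.3],
  [5,4,5.5,0,0.3],
  [5,4,5.5,15,0.3],
  [5,4,5.5,30,0.3],
  [5,4,5.5,40,0.3],
])

```text
time: 5.77
position: [0.539, -0.1368, 0.0456]
tool_rot: [3.141, -0.007, -0.002]
ft_force: [0.0, -0.1, -2.5]
grip_width: 0.137
grip_force: 35.0
```

```bash
python3 - <<'E'
from h import *
plan(540.5,-131.5,28,0)
E
```

```text
t 5.77 pos [ 539.  -136.8   45.6] yaw -0.26 -> d [ 1.5 -5.3 17.5] spin -0.26 F [ 0.  -0.1 -2.5]
```

Emit:
arm_command([
  [5,1.5,-5.3,0,0],
  [5,1.5,-5.3,4,0],
  [5,1.5,-5.3,8,0],
  [5,1.5,-5.3,14,0],
  [5,1.5,-5.3,17,0],
])

```text
time: 6.18
position: [0.5416, -0.1297, 0.0295]
tool_rot: [3.141, -0.002, 0.0]
ft_force: [0.3, 0.5, -1.8]
grip_width: 0.144
grip_force: 35.0
```

Emit:
arm_command([
  [5,0,0,0,0],
  [5,0,0,0,0],
])

```text
time: 6.35
position: [0.5416, -0.1296, 0.0297]
tool_rot: [3.141, -0.002, -0.0]
ft_force: [-0.0, 0.6, -0.8]
grip_width: 0.136
grip_force: 35.0
```

Emit:
arm_command([
  [5,0,0,1.5,0],
  [28,0,0,1.5,0],
  [28,0,0,1.5,0],
  [28,0,0,1.5,0],
  [28,0,0,1.5,0],
])

```text
time: 6.77
position: [0.5419, -0.1297, 0.0286]
tool_rot: [3.141, -0.002, 0.001]
ft_force: [0.4, 0.6, 0.2]
grip_width: 0.302
grip_force: 0.0
```

Emit:
arm_command([
  [28,0,0,-15,0],
  [28,0,0,-40,0],
  [50,0,0,-75,0],
  [50,0,0,-110,0],
  [50,0,0,-110,0],
])

```text
time: 7.18
position: [0.5464, -0.1303, 0.146]
tool_rot: [3.138, -0.002, 0.019]
ft_force: [1.5, -0.0, 0.8]
grip_width: 0.469
grip_force: 0.0
```

```bash
cat >> h.py <<'E'
def two(name,x0,x1,y0,y1,za,zb,mm=.5):
    im,d,K,T=wrist(); xs=np.arange(x1,x0,-mm); ys=np.arange(y1,y0,-mm); X,Y=np.meshgrid(xs,ys,indexing="ij"); o=[]
    for z in (za,zb):
        uv=proj(T,K,np.c_[X.ravel(),Y.ravel(),np.full(X.size,z)]/1000).reshape(*X.shape,2).astype(np.float32)
        o.append(cv2.remap(im,uv[...,0],uv[...,1],cv2.INTER_LINEAR))
    save(name,np.hstack(o))
E
python3 - <<'E'
from h import *
plan(480,-340,170,11.5)
ortho("o5.png",400,680,-240,-50,14,.5)
E
```

```text
t 7.18 pos [ 546.4 -130.3  146. ] yaw -0.08 -> d [-65.8 209.9 -24.1] spin -11.58 F [ 1.5 -0.   0.8]
```

View pics/o5.png

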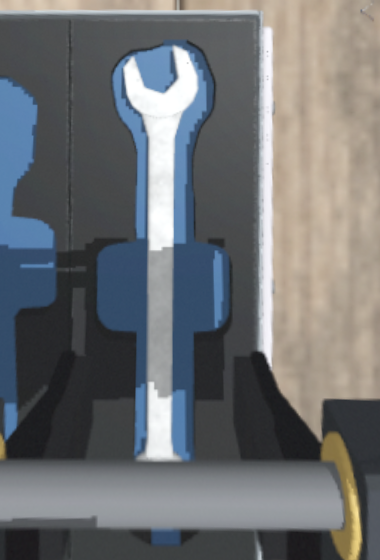

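spanner_17 lies fully inside its cut-out. Now spanner_13; I'll approach without getting close to the organiser.

Emit:
arm_command([
  [40,-14,38,0,-4],
  [40,-28,76,0,-8],
  [40,-42,114,0,-11.5],
  [40,-56,152,0,-11.5],
  [40,-66,188,10,-11.5],
])

```text
time: 7.65
position: [0.4744, -0.3201, 0.1291]
tool_rot: [3.124, 0.311, 0.002]
ft_force: [1.0, -1.3, 0.6]
grip_width: 0.463
grip_force: 0.0
```

Emit:
arm_command([
  [40,0,0,0,0],
  [40,0,0,0,0],
  [40,0,0,0,0],
])

```text
time: 7.9
position: [0.4751, -0.3165, 0.1272]
tool_rot: [-3.124, -0.312, 0.001]
ft_force: [0.6, 1.0, 0.4]
grip_width: 0.462
grip_force: 0.0
```

```bash
python3 - <<'E'
from h import *
plan(488,-379,100,11.5)
ortho("o6.png",360,600,-500,-300,4,.5)
E
```

```text
t 7.9 pos [ 475.1 -316.5  127.2] yaw 11.41 -> d [ 0.3 63.8 27.1] spin -0.09 F [0.6 1.  0.4]
```

View pics/o6.png

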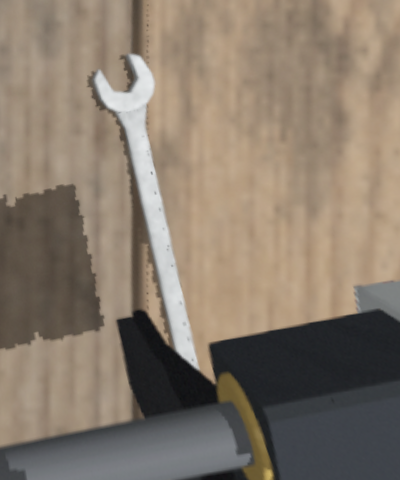

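The jaw tip is at px (130,55) and the shank crosses row 225 at column 153, turned about 13°. I'll grip 8 mm on the jaw side of the middle.

Emit:
arm_command([
  [36,0,20,0,-1.4],
  [36,0.3,45,0,-1.4],
  [36,0.3,61.3,0,-1.4],
  [36,0.3,61.3,20,-1.4],
  [36,0.3,61.3,50,-1.4],
])

```text
time: 8.37
position: [0.4914, -0.3785, 0.0812]
tool_rot: [3.117, 0.352, 0.009]
ft_force: [0.1, 0.3, -1.6]
grip_width: 0.412
grip_force: 0.0
```

Emit:
arm_command([
  [36,0,0,20,0],
  [36,0,0,40,0],
  [36,0,0,40,0],
  [36,0,0,40,0],
])

```text
time: 8.7
position: [0.4882, -0.3752, 0.0375]
tool_rot: [-3.119, -0.355, 0.002]
ft_force: [-0.7, 0.0, 0.7]
grip_width: 0.416
grip_force: 0.0
```

```bash
python3 - <<'E'
from h import *
plan(487.5,-376.5,16.5,12.8)
im,d,K,T=wrist()
uv=fish(T,K,[[0,0]],.1)
ortho("o7.png",440,600,-460,-300,5,.5)
E
```

```text
t 8.7 pos [ 488.2 -375.2   37.5] yaw 12.98 -> d [-0.9  1.1 21. ] spin 0.18 F [-0.7  0.   0.7]
```

View pics/o7.png

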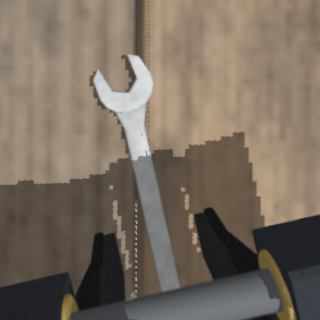

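The shank sits between the open fingers (column 158, fingers at 98 and 210). I'll go down and grip.

Emit:
arm_command([
  [36,-0.5,1,10,0],
  [36,-0.5,1,21,0],
  [36,-0.5,1,21,0],
  [5,-0.5,1,21,0],
  [5,-0.5,1,21,0],
])

```text
time: 9.22
position: [0.4875, -0.3786, 0.0172]
tool_rot: [-3.122, -0.35, 0.0]
ft_force: [0.6, -0.5, 0.6]
grip_width: 0.337
grip_force: 0.0
```

Emit:
arm_command([
  [5,0,0,0,0],
  [5,0,0,0,0],
  [5,0,0,0,0],
  [5,0,0,0,0],
  [5,0,0,0,0],
])

```text
time: 9.63
position: [0.4878, -0.3787, 0.0177]
tool_rot: [3.121, 0.351, 0.001]
ft_force: [-0.3, 0.0, 0.8]
grip_width: 0.147
grip_force: 35.0
```

```bash
python3 -c "
from h import *
plan(546,143,90,0); print(get_state()['grip_width']*87,get_state()['grip_force'])"
```

```text
t 9.63 pos [ 487.8 -378.7   17.7] yaw 12.82 -> d [ 172.5 -495.8  -72.5] spin 12.82 F [-0.3  0.   0.8]
12.80706041111231 34.993379736624775
```

Emit:
arm_command([
  [5,0,0,-20,0],
  [5,0,0,-50,0],
  [5,10,-28,-75,0],
  [5,20,-60,-80,4],
  [5,33,-97,-80,8],
])

```text
time: 10.05
position: [0.4992, -0.2785, 0.1001]
tool_rot: [3.136, 0.12, 0.007]
ft_force: [0.8, 0.5, -1.1]
grip_width: 0.145
grip_force: 35.0
```

Emit:
arm_command([
  [5,12,-38,0,2],
  [5,24,-76,0,4.8],
  [5,36,-114,0,4.8],
  [5,48,-152,0,4.8],
  [5,56,-190,0,4.8],
])

```text
time: 10.47
position: [0.5385, -0.0806, 0.0975]
tool_rot: [3.141, 0.001, 0.002]
ft_force: [1.0, -0.1, -0.4]
grip_width: 0.143
grip_force: 35.0
```

```bash
python3 -c "
from h import *
plan(546,143,90,0); print(get_state()['grip_width']*87,get_state()['grip_force'])"
```

```text
t 10.47 pos [538.5 -80.6  97.5] yaw 0.03 -> d [   7.6 -223.6    7.5] spin 0.03 F [ 1.  -0.1 -0.4]
12.478162084361772 34.98768681565707
```

Emit:
arm_command([
  [5,2,-41,0,0],
  [5,4,-82,0,0],
  [5,6,-123,0,0],
  [5,8,-164,0,0],
  [5,8,-204,0,0],
])

```text
time: 10.88
position: [0.5459, 0.1234, 0.0974]
tool_rot: [3.142, 0.0, 0.001]
ft_force: [1.4, -0.5, 0.6]
grip_width: 0.15
grip_force: 35.0
```

Emit:
arm_command([
  [5,0,-19,0,0],
  [5,0,-19,0,0],
  [5,0,-19,0,0],
  [5,0,-19,0,0],
  [5,0,-19,0,0],
])

```text
time: 11.3
position: [0.5462, 0.1382, 0.097]
tool_rot: [3.14, -0.004, -0.001]
ft_force: [-0.8, 0.4, -0.6]
grip_width: 0.146
grip_force: 35.0
```

```bash
cat >> h.py <<'E'
def om(W,x0,x1,y0,y1,z,mm=.5):
    im,d,K,T=W; xs=np.arange(x1,x0,-mm); ys=np.arange(y1,y0,-mm); X,Y=np.meshgrid(xs,ys,indexing="ij")
    uv=proj(T,K,np.c_[X.ravel(),Y.ravel(),np.full(X.size,z)]/1000).reshape(*X.shape,2).astype(np.float32)
    o=cv2.remap(im,uv[...,0],uv[...,1],cv2.INTER_LINEAR); h=cv2.cvtColor(o,cv2.COLOR_RGB2HSV).astype(int)
    return o,h,xs,ys
def bluem(h): return (abs(h[...,0]-108)<14)&(h[...,1]>80)&(h[...,2]>40)
def spans(m,xs,ys,rows):
    for x in rows:
        i=int(np.argmin(abs(xs-x))); c=np.where(m[i])[0]
        print("  x",x,"y",(ys[c[0]],ys[c[-1]],"mid",(ys[c[0]]+ys[c[-1]])/2,"n",len(c)) if len(c) else None)
E
python3 - <<'E'
from h import *
plan(546,143,90,0); z=get_state()["position"][2]*1000
W=wrist()
o,h,xs,ys=om(W,500,680,85,200,z-17+7)
m=((h[...,1]<50)&(h[...,2]>150)); print("tool tip x",xs[np.where(m.sum(1)>4)[0][:3]]); spans(m,xs,ys,[630,620,610,600,590,580,570])
o2,h2,xs,ys=om(W,500,680,95,192,22)
b=bluem(h2); r=np.where(b.sum(1)>6)[0]; print("slot top",xs[r[:3]]); spans(b,xs,ys,[640,630,620,610,600,590,580,570,564,560,556,550])
save("o8.png",np.hstack([o,o2]))
E
```

```text
t 11.3 pos [546.2 138.2  97. ] yaw -0.14 -> d [-0.2 -4.8  7. ] spin -0.14 F [-0.8  0.4 -0.6]
tool tip x [680.  679.5 679. ]
  x 630 y (np.float64(200.0), np.float64(127.5), 'mid', np.float64(163.75), 'n', 56)
  x 620 y (np.float64(192.5), np.float64(123.5), 'mid', np.float64(158.0), 'n', 65)
  x 610 y (np.float64(191.5), np.float64(126.5), 'mid', np.float64(159.0), 'n', 71)
  x 600 y (np.float64(198.5), np.float64(131.5), 'mid', np.float64(165.0), 'n', 59)
  x 590 y (np.float64(192.0), np.float64(132.5), 'mid', np.float64(162.25), 'n', 58)
  x 580 y (np.float64(177.5), np.float64(132.5), 'mid', np.float64(155.0), 'n', 26)
  x 570 y (np.float64(177.5), np.float64(133.0), 'mid', np.float64(155.25), 'n', 24)
slot top [638.5 638.  637.5]
  x 640 y None
  x 630 y (np.float64(160.0), np.float64(131.0), 'mid', np.float64(145.5), 'n', 59)
  x 620 y (np.float64(162.0), np.float64(129.5), 'mid', np.float64(145.75), 'n', 47)
  x 610 y (np.float64(160.0), np.float64(134.5), 'mid', np.float64(147.25), 'n', 19)
  x 600 y (np.float64(156.0), np.float64(152.5), 'mid', np.float64(154.25), 'n', 8)
  x 590 y (np.float64(155.5), np.float64(126.0), 'mid', np.float64(140.75), 'n', 23)
  x 580 y (np.float64(155.5), np.float64(126.5), 'mid', np.float64(141.0), 'n', 30)
  x 570 y (np.float64(155.5), np.float64(126.5), 'mid', np.float64(141.0), 'n', 29)
  x 564 y (np.float64(156.0), np.float64(126.5), 'mid', np.float64(141.25), 'n', 30)
  x 560 y (np.float64(168.0), np.float64(116.0), 'mid', np.float64(142.0), 'n', 75)
  x 556 y (np.float64(172.5), np.float64(111.0), 'mid', np.float64(141.75), 'n', 94)
  x 550 y (np.float64(173.0), np.float64(110.5), 'mid', np.float64(141.75), 'n', 97)
```

View pics/o8.png

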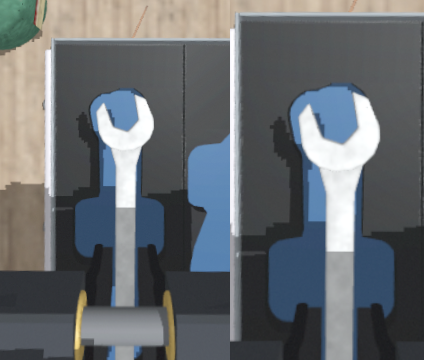

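Slot 13: the recess is centred at y = 141.8 mm and its far end is at x = 638. The held spanner's tip (left half, row 93) is at x ≈ 633 and its shank at y ≈ 138. I'll shift about 4 mm and lower.

Emit:
arm_command([
  [5,-0.5,-4,0,0],
  [5,-0.5,-4,15,0],
  [5,-0.5,-4,35,0],
  [5,-0.5,-4,52,0],
  [5,-0.5,-4,52,0],
])

```text
time: 11.77
position: [0.5429, 0.1428, 0.042]
tool_rot: [3.14, -0.001, -0.01]
ft_force: [-0.7, -0.8, -2.3]
grip_width: 0.146
grip_force: 35.0
```

Emit:
arm_command([
  [5,0,0,0,0],
  [5,0,0,0,0],
])

```text
time: 11.93
position: [0.5462, 0.1443, 0.0462]
tool_rot: [-3.141, 0.0, -0.002]
ft_force: [0.8, 0.1, -0.4]
grip_width: 0.148
grip_force: 35.0
```

```bash
python3 -c "
from h import *
plan(545.5,142,28,0)"
```

```text
t 11.93 pos [546.2 144.3  46.2] yaw -0.01 -> d [-0.7  2.4 18.2] spin -0.01 F [ 0.8  0.1 -0.4]
```

Emit:
arm_command([
  [5,-0.5,2,0,0],
  [5,-0.5,2,7,0],
  [5,-0.5,2,14,0],
  [5,-0.5,2,18,0],
  [5,-0.5,2,18,0],
])

```text
time: 12.35
position: [0.5449, 0.1421, 0.0276]
tool_rot: [3.141, 0.0, -0.001]
ft_force: [-2.2, -1.2, 4.9]
grip_width: 0.15
grip_force: 35.0
```

Emit:
arm_command([
  [5,0,0,0,0],
  [26,0,0,0,0],
  [26,0,0,0,0],
  [26,0,0,0,0],
  [26,0,0,0,0],
])

```text
time: 12.77
position: [0.5448, 0.1424, 0.0269]
tool_rot: [3.142, 0.001, -0.001]
ft_force: [0.1, -0.3, 0.1]
grip_width: 0.284
grip_force: 0.0
```

Emit:
arm_command([
  [26,0,0,-15,0],
  [26,0,0,-45,0],
  [60,0,0,-80,0],
  [60,0,0,-110,0],
  [60,0,0,-110,0],
])

```text
time: 13.18
position: [0.5489, 0.1439, 0.1438]
tool_rot: [-3.139, -0.001, -0.017]
ft_force: [0.8, 0.1, 0.6]
grip_width: 0.45
grip_force: 0.0
```

```bash
python3 - <<'E'
from h import *
plan(455,300,130,10)
W=wrist(); im,d,K,T=W
o,h,xs,ys=om(W,500,680,90,195,17)
m=((h[...,1]<50)&(h[...,2]>150)); spans(m[:,30:160],xs,ys[30:160],[630,620,610,600,590,580,570])
b=bluem(h); r=np.where(b.sum(1)>6)[0]; print("slot top",xs[r[:1]]); spans(b,xs,ys,[630,620,600,590,580,570])
def zat(x,y):
    u=proj(T,K,[[x/1000,y/1000,.015]])[0].round().astype(int); 
    a=(u-[K[0,2],K[1,2]])/K[0,0]; r=np.hypot(*a); dd=d[u[1],u[0]]
    p=np.array([a[0]/r*np.tan(r)*dd,a[1]/r*np.tan(r)*dd,dd]); return (T[:3,:3]@p+T[:3,3]).round(4)
for x,y in [(600,142),(580,142),(615,150),(610,142),(600,165),(580,152)]: print(x,y,zat(x,y))
E
```

```text
t 13.18 pos [548.9 143.9 143.8] yaw 0.03 -> d [ -93.9 -156.1   13.1] spin -9.97 F [0.8 0.1 0.6]
  x 630 y (np.float64(136.5), np.float64(132.5), 'mid', np.float64(134.5), 'n', 9)
  x 620 y (np.float64(156.0), np.float64(127.5), 'mid', np.float64(141.75), 'n', 30)
  x 610 y (np.float64(153.5), np.float64(129.0), 'mid', np.float64(141.25), 'n', 50)
  x 600 y (np.float64(147.5), np.float64(135.0), 'mid', np.float64(141.25), 'n', 26)
  x 590 y (np.float64(146.0), np.float64(136.0), 'mid', np.float64(141.0), 'n', 21)
  x 580 y (np.float64(146.0), np.float64(136.5), 'mid', np.float64(141.25), 'n', 20)
  x 570 y (np.float64(146.0), np.float64(136.5), 'mid', np.float64(141.25), 'n', 20)
slot top [638.5]
  x 630 y (np.float64(160.5), np.float64(123.5), 'mid', np.float64(142.0), 'n', 64)
  x 620 y (np.float64(163.0), np.float64(120.5), 'mid', np.float64(141.75), 'n', 56)
  x 600 y (np.float64(156.5), np.float64(125.5), 'mid', np.float64(141.0), 'n', 35)
  x 590 y (np.float64(156.5), np.float64(90.5), 'mid', np.float64(123.5), 'n', 43)
  x 580 y (np.float64(156.5), np.float64(90.5), 'mid', np.float64(123.5), 'n', 44)
  x 570 y (np.float64(156.0), np.float64(90.5), 'mid', np.float64(123.25), 'n', 43)
600 142 [0.5999 0.1419 0.0164]
580 142 [0.5802 0.1419 0.0166]
615 150 [0.615  0.15   0.0172]
610 142 [0.6106 0.1419 0.018 ]
600 165 [0.6006 0.1646 0.0216]
580 152 [0.5788 0.1519 0.0089]
```

spanner_13 is seated: its top is at z = 16.5 to 17 mm and it is centred in the slot. Now the cutters.

Emit:
arm_command([
  [60,-15,-30,0,-3],
  [60,-30,-60,0,-6],
  [60,-50,-92,0,-9.5],
  [60,-72,-125,0,-9.5],
  [60,-85,-150,8,-9.5],
])

```text
time: 13.65
position: [0.4574, 0.2956, 0.1294]
tool_rot: [-3.129, -0.265, -0.0]
ft_force: [-0.3, 0.4, 0.5]
grip_width: 0.683
grip_force: 0.0
```

Emit:
arm_command([
  [60,0,0,0,0],
  [60,0,0,0,0],
  [60,0,0,0,0],
])

```text
time: 13.9
position: [0.4599, 0.2914, 0.1282]
tool_rot: [3.13, 0.26, -0.002]
ft_force: [0.7, -0.7, 0.8]
grip_width: 0.691
grip_force: 0.0
```

```bash
python3 - <<'E'
from h import *
plan(479,289,80,9.5)
W=wrist()
o,h,xs,ys=om(W,370,620,220,450,10,.5); save("o9.png",o)
E
```

```text
t 13.9 pos [459.9 291.4 128.2] yaw 9.5 -> d [18.6  5.4 48.2] spin 0.0 F [ 0.7 -0.7  0.8]
```

View pics/o9.png

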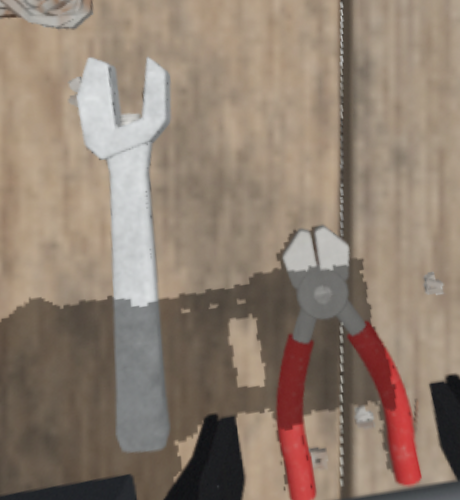

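The cutters' pivot is at px (322,294), with the axis turned about 9°, and the take-hold point is (478,289) mm. The wrench handle axis passes (131,200) to (142,430), turned about 3°, with its grasp at about (504,384) mm.

Emit:
arm_command([
  [56,9,3,10,0.3],
  [56,17.5,5.4,40,0.3],
  [56,17.5,5.4,75,0.3],
  [56,17.5,5.4,85,0.3],
  [56,17.5,5.4,85,0.3],
])

```text
time: 14.37
position: [0.4763, 0.287, 0.041]
tool_rot: [3.129, 0.249, -0.011]
ft_force: [0.1, 0.0, 0.1]
grip_width: 0.641
grip_force: 0.0
```

Emit:
arm_command([
  [56,0,0,0,0],
  [56,0,0,0,0],
])

```text
time: 14.53
position: [0.4792, 0.2904, 0.046]
tool_rot: [-3.13, -0.252, -0.004]
ft_force: [-0.3, -0.1, -0.3]
grip_width: 0.642
grip_force: 0.0
```

```bash
python3 - <<'E'
from h import *
plan(478,289,17,9)
W=wrist(); o,h,xs,ys=om(W,470,530,240,330,12)
m=(h[...,1]<60)&(h[...,2]>90); spans(m,xs,ys,[500,495,490,485,480])
E
```

```text
t 14.53 pos [479.2 290.4  46. ] yaw 9.2 -> d [-1.5  1.2 29. ] spin 0.2 F [-0.3 -0.1 -0.3]
  x 500 y (np.float64(306.0), np.float64(240.5), 'mid', np.float64(273.25), 'n', 79)
  x 495 y (np.float64(329.0), np.float64(240.5), 'mid', np.float64(284.75), 'n', 83)
  x 490 y (np.float64(308.5), np.float64(244.5), 'mid', np.float64(276.5), 'n', 68)
  x 485 y (np.float64(316.5), np.float64(273.5), 'mid', np.float64(295.0), 'n', 67)
  x 480 y (np.float64(310.0), np.float64(260.0), 'mid', np.float64(285.0), 'n', 70)
```

Emit:
arm_command([
  [56,-1,1,15,0.2],
  [56,-1,1,28.5,0.2],
  [56,-1,1,28.5,0.2],
  [56,-1,1,28.5,0.2],
  [20,-1,1,28.5,0.2],
])

```text
time: 15.0
position: [0.4773, 0.2889, 0.0163]
tool_rot: [-3.132, -0.247, -0.0]
ft_force: [-0.3, 0.0, -0.5]
grip_width: 0.618
grip_force: 0.0
```

Emit:
arm_command([
  [20,0,0,0,0],
  [20,0,0,0,0],
  [20,0,0,0,0],
  [20,0,0,0,0],
  [20,0,0,0,0],
])

```text
time: 15.42
position: [0.4774, 0.2889, 0.016]
tool_rot: [-3.132, -0.247, -0.001]
ft_force: [-0.3, 0.4, 0.3]
grip_width: 0.319
grip_force: 34.4
```

Emit:
arm_command([
  [20,0,0,0,0],
  [20,0,0,0,0],
])

```text
time: 15.58
position: [0.4774, 0.2889, 0.0159]
tool_rot: [-3.132, -0.247, -0.001]
ft_force: [0.4, 1.1, 0.4]
grip_width: 0.322
grip_force: 34.3
```

```bash
python3 -c "
from h import *
plan(575.5,51,90,0); print(get_state()['grip_width']*87,get_state()['grip_force'])"
```

```text
t 15.58 pos [477.4 288.9  15.9] yaw 9.02 -> d [ 59.6 250.3 -74.1] spin 9.02 F [0.4 1.1 0.4]
28.033216364764836 34.341282659461285
```

Emit:
arm_command([
  [20,0,0,-20,0],
  [20,0,0,-50,0],
  [20,0,25,-80,0],
  [20,0,62,-80,4],
  [20,0,100,-80,9],
])

```text
time: 16.0
position: [0.4938, 0.1909, 0.0978]
tool_rot: [-3.14, -0.001, -0.006]
ft_force: [1.3, -1.8, -2.8]
grip_width: 0.323
grip_force: 34.4
```

```bash
python3 -c "
from h import *
plan(575.5,51,90,0); print(get_state()['grip_width']*87,get_state()['grip_force'])"
```

```text
t 16.0 pos [493.8 190.9  97.8] yaw 0.05 -> d [ 81.5 139.9   7.9] spin 0.05 F [ 1.3 -1.8 -2.8]
28.096765257543968 34.37132706879311
```

Emit:
arm_command([
  [20,15,36,0,0],
  [20,35,72,0,0],
  [20,57,107,0,0],
  [20,81.5,139,0,0],
  [20,81.5,139,0,0],
])

```text
time: 16.42
position: [0.5785, 0.0401, 0.0953]
tool_rot: [3.136, -0.019, 0.004]
ft_force: [0.1, -2.0, -2.3]
grip_width: 0.325
grip_force: 34.4
```

Emit:
arm_command([
  [20,0,0,0,0],
  [20,0,0,0,0],
  [20,0,0,0,0],
])

```text
time: 16.67
position: [0.5734, 0.0528, 0.0954]
tool_rot: [-3.141, -0.004, 0.002]
ft_force: [-0.6, -0.4, -1.9]
grip_width: 0.323
grip_force: 34.4
```

```bash
python3 - <<'E'
from h import *
plan(575.5,51,90,0); z=get_state()["position"][2]*1000
W=wrist(); np.savez("w10.npz",im=W[0],K=W[2],T=W[3])
o,h,xs,ys=om(W,430,680,-10,110,z-17+14)
o2,h2,xs,ys=om(W,430,680,-10,110,22)
b=bluem(h2); r=np.where(b[:,:].sum(1)>6)[0]; print("slot top",xs[r[:1]]); spans(b,xs,ys,[610,606,602,598,594,590,586])
save("o10.png",np.hstack([o,o2]))
E
```

```text
t 16.67 pos [573.4  52.8  95.4] yaw 0.15 -> d [2.1 1.8 5.4] spin 0.15 F [-0.6 -0.4 -1.9]
slot top [609.5]
  x 610 y None
  x 606 y (np.float64(64.5), np.float64(37.0), 'mid', np.float64(50.75), 'n', 56)
  x 602 y (np.float64(68.5), np.float64(33.5), 'mid', np.float64(51.0), 'n', 71)
  x 598 y (np.float64(85.0), np.float64(17.5), 'mid', np.float64(51.25), 'n', 136)
  x 594 y (np.float64(90.5), np.float64(11.0), 'mid', np.float64(50.75), 'n', 160)
  x 590 y (np.float64(91.0), np.float64(10.5), 'mid', np.float64(50.75), 'n', 162)
  x 586 y (np.float64(91.0), np.float64(10.5), 'mid', np.float64(50.75), 'n', 162)
```

View pics/o10.png

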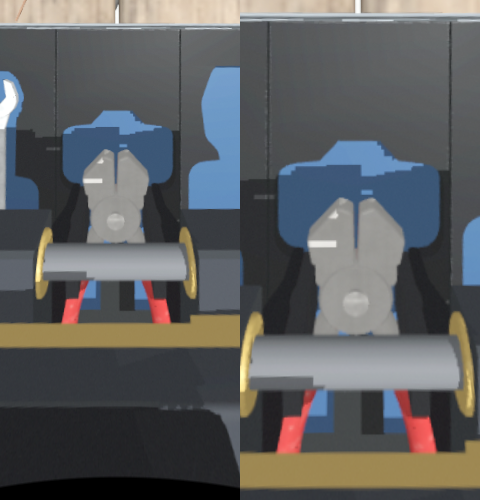

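Cutters held: jaw tip at row 149 (x ≈ 605), axis at column 116 (y ≈ 52), straight. The slot centre is at x ≈ 536.5, y = 50.8. I'll correct by −2.5 and −1.3 mm and lower. That was my last picture, so from here I'll measure by numbers.

Emit:
arm_command([
  [20,-2.5,1.5,0,0],
  [20,-2.5,1.5,15,0],
  [20,-2.5,1.5,35,0],
  [20,-2.5,1.5,48,0],
  [20,-2.5,1.5,48,0],
])

```text
time: 17.13
position: [0.569, 0.0497, 0.0447]
tool_rot: [3.141, 0.003, -0.009]
ft_force: [-0.4, 0.2, -1.2]
grip_width: 0.322
grip_force: 34.4
```

Emit:
arm_command([
  [20,0,0,0,0],
  [20,0,0,0,0],
])

```text
time: 17.3
position: [0.5724, 0.0499, 0.0485]
tool_rot: [-3.142, -0.001, -0.002]
ft_force: [0.6, -0.3, -1.2]
grip_width: 0.321
grip_force: 34.4
```

```bash
python3 -c "
from h import *
plan(571,51.5,27,0)"
```

```text
t 17.3 pos [572.4  49.9  48.5] yaw 0.05 -> d [-1.4 -1.6 21.5] spin 0.05 F [ 0.6 -0.3 -1.2]
```

Emit:
arm_command([
  [20,-1,-1.3,0,0],
  [20,-1,-1.3,8,0],
  [20,-1,-1.3,15,0],
  [20,-1,-1.3,20,0],
  [20,-1,-1.3,21,0],
])

```text
time: 17.72
position: [0.5705, 0.0506, 0.0257]
tool_rot: [3.141, 0.0, -0.002]
ft_force: [-0.0, 0.0, 1.1]
grip_width: 0.321
grip_force: 34.4
```

Emit:
arm_command([
  [20,0,0,0,0],
  [44,0,0,0,0],
  [44,0,0,0,0],
  [44,0,0,0,0],
  [44,0,0,0,0],
])

```text
time: 18.13
position: [0.5713, 0.0508, 0.0272]
tool_rot: [3.142, 0.0, 0.001]
ft_force: [-0.0, 0.8, 0.3]
grip_width: 0.484
grip_force: 0.0
```

Emit:
arm_command([
  [44,0,0,-15,0],
  [44,0,0,-45,0],
  [56,0,0,-80,0],
  [56,-30,0,-110,0],
  [56,-30,0,-110,0],
])

```text
time: 18.55
position: [0.5418, 0.052, 0.1433]
tool_rot: [3.141, 0.002, 0.013]
ft_force: [-0.0, 0.3, 0.6]
grip_width: 0.618
grip_force: 0.0
```

```bash
cat >> h.py <<'E'
def zmap(W,x0,x1,y0,y1,z,st):
    im,d,K,T=W; print("      y:",*["%5d"%y for y in np.arange(y1,y0,-st)])
    for x in np.arange(x1,x0,-st):
        u=proj(T,K,np.c_[np.full(len(np.arange(y1,y0,-st)),x),np.arange(y1,y0,-st),np.full(len(np.arange(y1,y0,-st)),z)]/1000).round().astype(int)
        a=(u-[K[0,2],K[1,2]])/K[0,0]; r=np.hypot(a[:,0],a[:,1])+1e-9; dd=d[u[:,1],u[:,0]]
        p=np.c_[a*(np.tan(r)/r*dd)[:,None],dd]@T[:3,:3].T+T[:3,3]
        print("x",x,*["%5.1f"%v for v in p[:,2]*1000])
E
python3 - <<'E'
from h import *
plan(490,370,130,3)
W=wrist(); zmap(W,520,612,10,95,15,6)
E
```

```text
t 18.55 pos [541.8  52.  143.3] yaw 0.09 -> d [ -51.4 -318.1   12.6] spin -2.91 F [-0.   0.3  0.6]
      y:    95    89    83    77    71    65    59    53    47    41    35    29    23    17    11
x 612  22.1  21.8  21.8  22.2  21.6  21.1  22.5  23.2  21.4  22.5  22.4  22.0  22.3  23.4  22.4
x 606  21.9  22.5  21.4  21.5  22.5  22.8  11.0   9.3   9.4  10.0  22.4  21.3  22.4  23.3  22.8
x 600  21.4  22.2  21.9  22.0  22.0  11.1   9.9  11.2   9.6  10.8  10.6  22.4  21.3  22.0  21.8
x 594  22.9   9.4   9.5   8.5  10.1  10.5  21.4  21.8  20.9  21.9  10.1   9.5   9.4  11.2  10.7
x 588  21.4   9.9  10.2  10.2   9.2  22.3  21.1  20.8  21.2  20.5  21.2   9.6  10.5  10.4  10.3
x 582  20.8   9.8   9.4   9.4   9.7  21.5  20.4  22.0  21.0  20.9  21.0   9.6   9.6   9.9  10.3
x 576  22.4   9.5  10.5   9.9   8.8  21.5  22.1  22.3  22.5  21.1  21.4   9.6   8.7 292.2  10.8
x 570  21.5   9.2  10.5   9.8   9.7  10.7  23.5  22.6  22.2  21.7   8.7   9.4  10.1  10.9   9.0
x 564  21.2  10.1   9.8  11.9  10.2  11.1  22.6  24.9  24.3  22.4   9.8  11.4  10.4   9.0   9.5
x 558  23.2  10.3   9.8  10.0  10.1  10.6  22.2  24.5  22.2  22.1   9.5   9.9   9.0  10.0  10.1
x 552  21.6  18.2  11.5   9.0   9.7  20.5  20.0   9.6   9.4  20.9  18.1  10.1   9.9  11.7  22.4
x 546  22.2  22.2  22.9  10.7  19.5  20.7  18.5  10.5  11.2  19.5  23.7  18.1  10.2  22.4  21.7
x 540  21.8  21.9  10.4  10.0  21.8  24.1   9.0  11.0   9.9  18.8  23.5  21.4  10.1  21.6  22.1
x 534  21.2  21.9   9.7   9.8  24.0  22.2   9.9  10.8   9.6   9.1  22.1  23.3   9.2  10.8  22.8
x 528  22.0  21.8   8.8  21.1  23.5  19.4  10.2   9.6   8.9   9.3  19.2  22.4  19.6 292.2  21.5
x 522  22.5   8.9   9.6  21.4  22.1  10.2  11.3  10.6   9.7   9.8   8.9  22.6  23.0   9.9  21.6
```

The cutters are down in the cut-out: pivot top at about 24 mm and head at about 21 mm, with floor on both sides. Now the wrench.

Emit:
arm_command([
  [56,-16,-36,0,0],
  [56,-32,-72,0,0],
  [56,-46,-108,0,-1],
  [56,-50,-149,0,-2],
  [56,-50,-190,0,-3],
])

```text
time: 19.02
position: [0.4896, 0.2418, 0.136]
tool_rot: [3.139, 0.083, -0.001]
ft_force: [1.1, 0.5, -0.2]
grip_width: 0.643
grip_force: 0.0
```

Emit:
arm_command([
  [56,0,-41,0,0],
  [56,0,-82,0,0],
  [56,-4,-122,10,0],
  [56,-4,-122,10,0],
  [56,-4,-122,10,0],
])

```text
time: 19.43
position: [0.4778, 0.3653, 0.1247]
tool_rot: [-3.14, -0.092, 0.006]
ft_force: [-0.9, -0.1, 0.8]
grip_width: 0.649
grip_force: 0.0
```

Emit:
arm_command([
  [56,0,0,0,0],
  [56,0,0,0,0],
])

```text
time: 19.6
position: [0.4813, 0.3605, 0.126]
tool_rot: [3.139, 0.079, -0.001]
ft_force: [-0.2, -0.6, 0.7]
grip_width: 0.644
grip_force: 0.0
```

```bash
python3 - <<'E'
from h import *
plan(504.5,384,40,3)
W=wrist(); o,h,xs,ys=om(W,440,610,330,430,11)
m=(h[...,1]<45)&(h[...,2]>95); m=cv2.morphologyEx(m.astype(np.uint8),cv2.MORPH_OPEN,np.ones((5,5)))
n,l,s,c=cv2.connectedComponentsWithStats(m); i=1+np.argmax(s[1:,4]); m=l==i; r=np.where(m.any(1))[0]
print(s[i],"x range",xs[r[0]],xs[r[-1]]); spans(m,xs,ys,range(590,460,-10))
im,d,P=cloud("top"); 
for x in range(606,460,-8):
    print(x,*["%5.1f"%(1000*P[(abs(P[...,0]*1000-x)<3)&(abs(P[...,1]*1000-y)<3)][:,2].mean()) for y in range(90,10,-8)])
E
```

```text
t 19.6 pos [481.3 360.5 126. ] yaw 2.88 -> d [ 24.4 -22.5  86. ] spin -0.12 F [-0.2 -0.6  0.7]
[   27    38   101   302 15051] x range 591.0 440.5
  x 590 y (np.float64(406.0), np.float64(373.0), 'mid', np.float64(389.5), 'n', 23)
  x 580 y (np.float64(416.5), np.float64(367.0), 'mid', np.float64(391.75), 'n', 67)
  x 570 y (np.float64(416.5), np.float64(366.5), 'mid', np.float64(391.5), 'n', 74)
  x 560 y (np.float64(409.5), np.float64(367.0), 'mid', np.float64(388.25), 'n', 86)
  x 550 y (np.float64(408.0), np.float64(374.5), 'mid', np.float64(391.25), 'n', 68)
  x 540 y (np.float64(398.5), np.float64(376.5), 'mid', np.float64(387.5), 'n', 45)
  x 530 y (np.float64(395.5), np.float64(376.5), 'mid', np.float64(386.0), 'n', 39)
  x 520 y (np.float64(395.5), np.float64(375.5), 'mid', np.float64(385.5), 'n', 41)
  x 510 y (np.float64(395.0), np.float64(375.0), 'mid', np.float64(385.0), 'n', 41)
  x 500 y (np.float64(394.5), np.float64(375.0), 'mid', np.float64(384.75), 'n', 40)
  x 490 y (np.float64(394.0), np.float64(374.0), 'mid', np.float64(384.0), 'n', 41)
  x 480 y (np.float64(394
[... 659 characters left out ...]
  21.9  13.7  10.6  20.3   9.2  10.3  11.8  21.7  15.9  13.3
534  20.5   8.8  22.3  19.6   7.8  10.4   9.8  21.3  19.6   8.9
526  18.0   8.7  20.7  16.5  11.7   8.5   9.5  15.4  20.4   9.3
518  13.7  12.6  21.8  10.8   8.6   9.6   8.1  12.9  24.2  14.1
510  13.7  18.9  21.7   9.6   9.1   7.9   9.5   9.1  24.5  13.5
502  11.6  22.4  20.2   7.0  19.5  22.0  14.9   7.8  21.7  16.9
494  12.3  19.8  20.7   9.1  21.3  21.3  19.5   9.8  20.5  14.4
486  11.6  19.3  20.0   8.4  20.7  20.3  20.9   9.4  22.0  17.2
478  11.6  22.1  19.8   8.3  20.3  20.6  20.9   9.1  19.9  14.3
470  12.5  20.8  20.0   7.8  21.5  20.8  19.7  10.7  23.4  16.8
462  19.9  22.4  19.3  21.3  19.6  19.6  20.5  20.2  20.5  19.2
```

Emit:
arm_command([
  [54,12,-11,0,0.2],
  [54,24.4,-23.3,20,0.2],
  [54,24.4,-23.3,50,0.2],
  [54,24.4,-23.3,75,0.2],
  [54,24.4,-23.3,85,0.2],
])

```text
time: 20.12
position: [0.5029, 0.3839, 0.0382]
tool_rot: [3.137, 0.074, -0.006]
ft_force: [-0.6, -1.5, -0.4]
grip_width: 0.62
grip_force: 0.0
```

Emit:
arm_command([
  [54,0,0,0,0],
  [54,0,0,0,0],
  [54,0,0,0,0],
])

```text
time: 20.37
position: [0.5048, 0.3875, 0.0437]
tool_rot: [-3.139, -0.076, -0.004]
ft_force: [0.2, 0.8, -0.8]
grip_width: 0.62
grip_force: 0.0
```

```bash
python3 -c "
from h import *
plan(504.5,385,17,2.7)"
```

```text
t 20.37 pos [504.8 387.5  43.7] yaw 2.78 -> d [-0.5  2.5 26.7] spin 0.08 F [ 0.2  0.8 -0.8]
```

Emit:
arm_command([
  [54,-0.5,2.5,13,0],
  [54,-0.5,2.5,26,0],
  [54,-0.5,2.5,26,0],
  [54,-0.5,2.5,26,0],
  [10,-0.5,2.5,26,0],
], newtons=40)

```text
time: 20.78
position: [0.5028, 0.3841, 0.0151]
tool_rot: [3.14, 0.077, -0.002]
ft_force: [0.3, 0.0, 0.4]
grip_width: 0.595
grip_force: 0.0
```

Emit:
arm_command([
  [10,0,0,0,0],
  [10,0,0,0,0],
  [10,0,0,0,0],
  [10,0,0,0,0],
  [10,0,0,0,0],
])

```text
time: 21.2
position: [0.5032, 0.3846, 0.0158]
tool_rot: [-3.14, -0.077, -0.0]
ft_force: [-0.5, 2.2, -0.5]
grip_width: 0.256
grip_force: 0.9
```

Emit:
arm_command([
  [10,0,0,0,0],
  [10,0,0,0,0],
  [10,0,0,0,0],
])

```text
time: 21.45
position: [0.5032, 0.3847, 0.0158]
tool_rot: [-3.14, -0.078, -0.0]
ft_force: [-0.5, 0.7, -0.8]
grip_width: 0.217
grip_force: 40.0
```

```bash
python3 -c "
from h import *
plan(549,-40,92,0); print(get_state()['grip_width']*87,get_state()['grip_force'])"
```

```text
t 21.45 pos [503.2 384.7  15.8] yaw 2.83 -> d [ 24.8 426.4 -76.3] spin 2.83 F [-0.5  0.7 -0.8]
18.9055817874427 39.98339934507385
```

Emit:
arm_command([
  [10,0,0,-20,0],
  [10,0,0,-50,0],
  [10,0,25,-80,0],
  [10,0,62,-80,1.4],
  [10,0,102,-80,2.8],
])

```text
time: 21.87
position: [0.5084, 0.2841, 0.0977]
tool_rot: [-3.139, -0.005, -0.005]
ft_force: [0.6, -0.6, -3.2]
grip_width: 0.221
grip_force: 40.0
```

Emit:
arm_command([
  [10,0,38,0,0],
  [10,0,76,0,0],
  [10,0,114,0,0],
  [10,0,152,0,0],
  [10,3,190,0,0],
])

```text
time: 22.28
position: [0.5097, 0.0904, 0.0952]
tool_rot: [3.141, 0.001, -0.003]
ft_force: [1.4, 0.1, -3.2]
grip_width: 0.217
grip_force: 40.0
```

```bash
python3 -c "
from h import *
plan(549,-40,92,0); print(get_state()['grip_width']*87,get_state()['grip_force'])"
```

```text
t 22.28 pos [509.7  90.4  95.2] yaw 0.02 -> d [ 39.2 130.4   3.2] spin 0.02 F [ 1.4  0.1 -3.2]
18.866817215586675 39.96939834252771
```

Emit:
arm_command([
  [10,10,36,0,0],
  [10,20,74,0,0],
  [10,30,110,0,0],
  [10,39,130,0,0],
  [10,39,130,0,0],
])

```text
time: 22.7
position: [0.5509, -0.0454, 0.0951]
tool_rot: [3.138, -0.015, -0.0]
ft_force: [0.3, -1.1, -3.4]
grip_width: 0.221
grip_force: 40.0
```

Emit:
arm_command([
  [10,0,0,0,0],
  [10,0,0,0,0],
  [10,0,0,0,0],
  [10,0,0,0,0],
])

```text
time: 23.03
position: [0.5499, -0.0357, 0.0956]
tool_rot: [-3.141, -0.005, 0.001]
ft_force: [-0.0, 0.1, -3.6]
grip_width: 0.222
grip_force: 40.0
```

```bash
python3 - <<'E'
from h import *
plan(549,-40,92,0); z=get_state()["position"][2]*1000
W=wrist()
o,h,xs,ys=om(W,560,660,-75,-5,z-16+13)
m=(h[...,1]<45)&(h[...,2]>95); m=cv2.morphologyEx(m.astype(np.uint8),cv2.MORPH_OPEN,np.ones((5,5)))
n,l,s,c=cv2.connectedComponentsWithStats(m); 
i=1+np.argmax(s[1:,4]); m=l==i; r=np.where(m.any(1))[0]
print("tool x",xs[r[0]],xs[r[-1]]); spans(m,xs,ys,range(635,560,-5))
o,h,xs,ys=om(W,540,660,-90,10,22); b=bluem(h); r=np.where(b.sum(1)>6)[0]; print("slot top",xs[r[0]]); spans(b[:,20:180],xs,ys[20:180],range(644,545,-8))
E
```

```text
t 23.03 pos [549.9 -35.7  95.6] yaw 0.18 -> d [-0.9  4.3  3.6] spin 0.18 F [-0.   0.1 -3.6]
tool x 638.5 560.5
  x 635 y (np.float64(-18.0), np.float64(-52.0), 'mid', np.float64(-35.0), 'n', 33)
  x 630 y (np.float64(-16.5), np.float64(-57.0), 'mid', np.float64(-36.75), 'n', 49)
  x 625 y (np.float64(-15.0), np.float64(-57.0), 'mid', np.float64(-36.0), 'n', 55)
  x 620 y (np.float64(-13.0), np.float64(-57.0), 'mid', np.float64(-35.0), 'n', 60)
  x 615 y (np.float64(-13.5), np.float64(-56.5), 'mid', np.float64(-35.0), 'n', 60)
  x 610 y (np.float64(-14.0), np.float64(-56.5), 'mid', np.float64(-35.25), 'n', 80)
  x 605 y (np.float64(-15.0), np.float64(-55.5), 'mid', np.float64(-35.25), 'n', 82)
  x 600 y (np.float64(-15.5), np.float64(-51.5), 'mid', np.float64(-33.5), 'n', 73)
  x 595 y (np.float64(-16.5), np.float64(-46.5), 'mid', np.float64(-31.5), 'n', 61)
  x 590 y (np.float64(-21.5), np.float64(-46.0), 'mid', np.float64(-33.75), 'n', 50)
  x 585 y (np.float64(-26.5), np.float64(-45.5), 'mid', np.float64(-36.0), 'n', 39)
  x 580 y (np.float64(-27.0), np.float64(-44.5), 'mid', np.fl
[... 475 characters left out ...]

  x 620 y (np.float64(-29.0), np.float64(-68.5), 'mid', np.float64(-48.75), 'n', 45)
  x 612 y (np.float64(-29.5), np.float64(-67.5), 'mid', np.float64(-48.5), 'n', 41)
  x 604 y (np.float64(-30.0), np.float64(-67.0), 'mid', np.float64(-48.5), 'n', 38)
  x 596 y None
  x 588 y None
  x 580 y (np.float64(-55.5), np.float64(-57.0), 'mid', np.float64(-56.25), 'n', 4)
  x 572 y (np.float64(-9.0), np.float64(-70.0), 'mid', np.float64(-39.5), 'n', 43)
  x 564 y (np.float64(-3.0), np.float64(-77.5), 'mid', np.float64(-40.25), 'n', 91)
  x 556 y (np.float64(-3.0), np.float64(-77.0), 'mid', np.float64(-40.0), 'n', 94)
  x 548 y (np.float64(-3.0), np.float64(-77.0), 'mid', np.float64(-40.0), 'n', 94)
```

Emit:
arm_command([
  [10,-3,4,0,0],
  [10,-3,4,15,0],
  [10,-3,4,35,0],
  [10,-3,4,48,0],
  [10,-3,4,48,0],
])

```text
time: 23.5
position: [0.5445, -0.0413, 0.0448]
tool_rot: [-3.141, -0.001, 0.01]
ft_force: [-0.6, -0.1, -3.3]
grip_width: 0.217
grip_force: 40.0
```

Emit:
arm_command([
  [10,0,0,0,0],
  [10,0,0,0,0],
  [10,0,0,0,0],
])

```text
time: 23.75
position: [0.5484, -0.0414, 0.0489]
tool_rot: [3.141, 0.001, 0.003]
ft_force: [0.3, -0.2, -3.2]
grip_width: 0.221
grip_force: 40.0
```

```bash
python3 -c "
from h import *
plan(547,-40,26.5,0)"
```

```text
t 23.75 pos [548.4 -41.4  48.9] yaw 0.03 -> d [-1.4 -1.4 22.4] spin 0.03 F [ 0.3 -0.2 -3.2]
```

Emit:
arm_command([
  [10,-1.2,-1.2,0,0],
  [10,-1.2,-1.2,8,0],
  [10,-1.2,-1.2,15,0],
  [10,-1.2,-1.2,20,0],
  [10,-1.2,-1.2,22,0],
])

```text
time: 24.17
position: [0.5455, -0.0403, 0.0256]
tool_rot: [3.141, 0.0, -0.003]
ft_force: [-6.2, 0.9, 16.2]
grip_width: 0.217
grip_force: 39.9
```

Emit:
arm_command([
  [10,0,0,0,0],
  [34,0,0,0,0],
  [34,0,0,0,0],
  [34,0,0,0,0],
  [34,0,0,0,0],
])

```text
time: 24.58
position: [0.5466, -0.0402, 0.0259]
tool_rot: [3.142, 0.0, 0.002]
ft_force: [0.1, -0.1, -0.0]
grip_width: 0.371
grip_force: 0.0
```

Emit:
arm_command([
  [34,0,0,-15,0],
  [34,0,0,-45,0],
  [34,0,0,-80,0],
  [34,-20,0,-115,0],
  [34,-40,0,-150,0],
])

```text
time: 25.0
position: [0.5062, -0.0398, 0.1772]
tool_rot: [-3.141, -0.002, -0.001]
ft_force: [0.7, -1.3, -0.3]
grip_width: 0.388
grip_force: 0.0
```

Emit:
arm_command([
  [34,-15,38,0,0],
  [34,-30,76,0,0],
  [34,-45,114,0,0],
  [34,-60,152,0,0],
  [34,-60,190,0,0],
])

```text
time: 25.42
position: [0.4436, -0.2324, 0.1763]
tool_rot: [3.14, -0.002, -0.001]
ft_force: [0.9, 0.2, -0.0]
grip_width: 0.391
grip_force: 0.0
```

Emit:
arm_command([
  [34,0,0,0,0],
  [34,0,0,0,0],
  [34,0,0,0,0],
])

```text
time: 25.67
position: [0.4465, -0.2297, 0.1758]
tool_rot: [-3.141, -0.001, -0.001]
ft_force: [-0.3, 0.7, 0.9]
grip_width: 0.392
grip_force: 0.0
```

```bash
python3 - <<'E'
from h import *
plan(0,0,0,0)
im,d,P=cloud("top"); Q=P.reshape(-1,3)*1000
def zz(x,y): 
    q=Q[(abs(Q[:,0]-x)<4)&(abs(Q[:,1]-y)<3)]; return "%5.1f"%np.median(q[:,2]) if len(q) else " --"
print("adj");[print(x,*[zz(x,y) for y in range(0,-84,-6)]) for x in range(648,428,-10)]
print("shanks: 17:",[zz(x,-131) for x in range(640,425,-12)]); print("13:",[zz(x,141.5) for x in range(625,445,-12)])
q=Q[(Q[:,0]>640)&(Q[:,0]<780)&(Q[:,1]>150)&(Q[:,1]<300)&(Q[:,2]>60)];print("can",len(q),q.min(0).round(),q.max(0).round())
E
```

```text
t 25.67 pos [ 446.5 -229.7  175.8] yaw 0.02 -> d [-446.5 -229.7  175.8] spin 0.02 F [-0.3  0.7  0.9]
adj
648  21.6  20.6  21.6  21.3  21.0  19.8  20.2  21.0  19.8  22.3  20.5  23.1  20.7  22.0
638  20.9  20.5  21.5  19.3  10.3   9.5   8.9   7.9   9.9   9.3  11.6  19.5  21.2  20.1
628  19.6  19.9  21.0   9.0  22.6  23.1   9.0   9.8   8.6  19.9  21.9   9.4  17.7  20.5
618  21.2  19.9  10.7   8.0  22.5  22.0  18.5  10.7   9.5  21.6  21.4   9.2  22.0  20.5
608  21.6  20.6  14.0  15.2  21.1  21.9  20.5  17.0   9.9  21.7  21.9   7.9  21.5  21.3
598  21.8  21.9  20.0  11.0  22.0  20.8  21.4  21.8  20.7  22.7   8.9   9.1  21.8  21.6
588  21.1  20.5  19.2  14.4  10.4  22.7  21.9  21.9  20.7  11.1  20.2  20.8  20.8  20.7
578  20.6  20.6  21.0  19.7   9.5   9.7  20.4  19.6  19.2   7.9  20.9  19.7  22.5  21.5
568  20.7   9.1   8.0   9.3   7.4  10.8  19.5  19.8  19.2   7.4   8.9   8.5   9.3  15.2
558  19.3   7.8   6.4   9.4   8.6  10.4  18.8  19.1  19.1   7.0   8.5   8.3   9.4  10.4
548  22.4   8.7   8.7   8.6   8.3   7.6  20.8  20.2  20.6   9.0   8.7  10.4   7.9  11.2
538  20.2   9.3   6.9   8.1
[... 598 characters left out ...]
  21.3  19.7  20.2   8.7  17.3  19.7  19.7  20.6  14.7   8.4  21.2  20.3  22.0
458  19.7  17.7 1260.2  17.1   8.9  18.4  20.2  18.8  18.4  13.8  11.4  21.0  20.7  20.7
448  22.1  21.0  21.0  20.9   8.9  15.8  18.3  18.2  17.6  13.9  10.9  22.9  19.9  20.7
438  19.3  19.7  18.7  20.1   7.5  10.3  17.7  16.0  13.1   9.5  20.5  19.8  21.4  19.8
shanks: 17: ['  9.7', ' 17.2', ' 16.0', ' 16.5', ' 16.3', ' 16.4', ' 16.7', ' 17.4', ' 15.4', ' 16.8', ' 15.1', ' 15.9', ' 15.6', ' 17.3', ' 16.5', ' 15.0', '  8.5', '  7.7']
13: [' 10.5', ' 12.7', ' 14.8', ' 14.0', ' 13.4', ' 15.1', ' 15.2', ' 15.0', ' 14.6', ' 13.6', ' 14.6', ' 14.8', ' 15.0', ' 14.9', '  9.6']
can 475 [673. 199.  60.] [751. 261. 186.]
```

All four tools measure flat and fully down, and the oil can is still standing. Handing in.

```bash
python3 -c "
from bench import close_job; print(close_job())"
```

```text
the job is handed in; nothing more can be done
None
```

I put both spanners, the adjustable wrench and the side cutters back in their own cut-outs; depth readings show each lying flat and fully down, the oil can is still standing, and I handed the job in at about 26 s. On the first move the gripper brushed the blue organiser: the wrist read about 45 N in total and a finger pad about 17 N; I never measured the force on the gripper's body itself, which has a 40 N limit.

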